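# Bring the rosebud torch head round to the gap and unscrew it

## Robot

A 6-joint arm with a two-finger parallel gripper is mounted at the origin on the work surface; the furniture and walls round the work are solid. World frame = base frame: x ahead of the robot, y to its left, z up, the work surface at z = 0. Lengths are in m, angles in rad, forces in N, time in s.
With the tool pointing down it reaches from about 0.25 to 0.775 m from the base axis. Payload 4 kg.
Tool frame: the origin (TCP) lies on the centre line of the jaws, within the pads' length; the fingertips stand 8 mm ahead of it and the grasp point (between the pads) lies 11 mm behind it; y points along the fingers, x is the direction in which the jaws open and shut, and the axes are right-handed (so a half turn about y gives the same grasp; the last joint's range is limited). The gripper opens to 94 mm and grips with 3 to 60 N. Pads are 16 mm wide; open, the fingers measure 119 mm over their backs; the gripper's body (75 mm by 177 mm) begins 78 mm behind the grasp point.
Start: joints at [-1.446, 0.087, 1.371, -0, 1.684, -0.103], TCP at [0.124, -0.536, 0.214] pointing down, gripper open.
Joint ranges: [-3.1, 3.1], [-0.76, 2.03], [0.27, 2.55], [-1.08, 4.22], [0.17, 2.65], [-2.57, 2.57]. Speed limits (rad/s): [2.79, 2.79, 3.14, 3.14, 3.14, 3.14].

## Interface

Orientations are given as [roll, pitch, yaw] about the fixed x, y, z axes, in that order (R = Rz(yaw) Ry(pitch) Rx(roll)).
In Python, from bench import robot gives the robot as it stands.
- The arm moves only by the tool step_arm, never from a script. Its argument "commands" is a list of rows, each an object with "xyz": the shift along the world's x, y, z in m, a list of three; "twist": the turn, a rotation vector about the world's x, y, z in degrees, a list of three. In form: [{"xyz": [tx, ty, tz], "twist": [ax, ay, az]}, ...]. A call has 1 to 12 rows; each row is the pose to reach, as a shift and turn from the pose commanded when the call began; what a row does not reach only later rows make up. A row lasts 1/12 s, in which the tool goes at most 41.7 mm and 7.16 degrees, less where a joint would pass 70% of its speed; a pose out of reach is approached as far as the arm can. A call with a gripper value outside its range is refused whole. "fingers" is the closure in counts, from 0 (fully open) to 255 (shut), set as the call begins (left out, the last holds). The fingers move at their own pace and stop on an object; the grip force is fixed at half the most. Time passes only in rows, so rows that repeat a pose let the fingers close. It gives the time, the measured TCP pose, the force and the opening at its end, in the units of the state.
- robot.get_obs(): the state, without advancing time (a new reading comes with each control period).
- robot.snapshot(name): name is "scene" or "top" or "wrist"; returns (picture, depth): 400x640x3 uint8, red, green, blue; 400x640 float32, m along the optical axis (not along the pixel's ray), 0 where there is no reading.
- robot.camera_info(name): a dict with "fx", "fy", "cx", "cy" (pixels), "k1" (the pictures are not rectified: a ray, as slopes to the right and down, at radius r is drawn at 1 + k1 r^2 times it, then the intrinsics apply), "R" (3x3) and "t" (3): a world point X has camera coordinates R X + t. Camera axes: x right, y down, z forward; pixel columns grow to the right and rows downward; lengths in m; the calibration is good to about 2 mm. A picture is of the moment at which its call begins: read the wrist's pose just before it. camera_info takes no time and is no camera call; for the wrist camera it gives the pose at the moment of the call.
- robot.close_job(): hands the job in, once; it reports no verdict.
The state is a dict: "time": time; "joint_positions": joint angles; "qvel": joint speeds; "joint_torque": joint torques, N m; "tool_pos": TCP position; "ee_rot": TCP orientation; "wrist_force": force on the tool from outside, world axes, zero at the start; "wrist_torque": the same for the moment, N m; "width": finger opening in m.
Only numpy, scipy, OpenCV 4.12 (cv2) and the standard library are available. Lean on these libraries where they do the work, as an engineer would, in place of code of your own. Each camera call takes 0.05 s, during which the arm holds its last target.

## Task

Turn the revolving torch-head stand by its centre knob until the brass head with the broad copper rosebud nozzle stands at the gap in the clear cover, clicked in place. Unscrew it there (ordinary right-hand thread), lift it off and stand it upright on the grey soldering board, ready for the torch. Leave the other two heads screwed on and do not disturb the things lying around.

Things in the scene. Friction and masses are not known exactly. Their poses are not given: they have to be found in the camera images.
- stand: Revolving stand for torch heads, fixed to the bench at a place and yaw that vary. Grey round base 226 mm across; on it turns an aluminium deck 202 mm across, its top 22 mm above the bench. Four brass screw studs 16 mm high stand on the deck, 90 degrees apart on a circle of 80 mm radius; the one that starts at the gap is empty. Origin on the turret axis at bench height, x away from the gap, z up.
- gap (a point): Middle of the gap in the stand's fixed clear cover, 80 mm from the turret axis, on the deck's top face (22 mm above the bench); fixed, axes as stand. Cover: wall of 110 mm outer radius round the deck, roof 77 to 80 mm above the bench with a round hole of 58 mm radius about the knob; open over 62 degrees to each side of the gap, so only there can a head be reached from above.
- knob (a point): Point on the turret axis to grip the centre knob, 97 mm above the bench. The knob is a black bar 44 mm long (along this frame's x), 12 mm wide (y), from 76 to 104 mm above the bench, on a neck 12 mm thick. Fixed to the deck, it turns the deck and heads either way without end; this frame turns with it. Each end of the bar points to a stud, the other two studs lie across.
- turret (a joint): Angle of the deck in rad, counter-clockwise from above, 0 at the start. A spring ball holds the deck at every multiple of pi/2, where a stud stands exactly at the gap; about 0.25 N m turns it out. It draws the deck in from about 3 degrees off with a click; elsewhere the deck turns freely and stays where it is left.
- rose_collar (a point): The head to unscrew: knurled brass collar under a broad copper nozzle (25 mm wide, dark holes in its flat top). This point is on its axis at mid height of the collar, 27 mm above its underside; z runs along the axis to the nozzle. Collar 36 mm across, 18 to 36 mm above the underside; below it a skirt 34 mm across, above it the nozzle, up to 50 mm. It starts on the left, back or right stud.
- rose_head: The same head, 90 g; origin at the centre of its underside, which rests on the deck while screwed down. Coarse three-start right-hand thread in the skirt: turned counter-clockwise from above it rises 16.5 mm a full turn, turns easily, stays put when let go part-way and is free after about 155 degrees (2.7 rad; more does no harm). Then lift it 18 mm or more to clear the stud before moving sideways.
- steel_collar (a point): Another head of the same size and thread, bright steel with a slim steel nozzle; same point, mid height of its collar. It stays screwed on.
- dark_collar (a point): Another head of the same size and thread, dark steel collar with a slim brass nozzle; same point, mid height of its collar. It stays screwed on.
- board: Grey scorched soldering board, fixed, 167 mm (its x) by 247 mm (its y); its flat top is 23 mm above the bench. Origin at the centre of its underside. The head is to stand on its top, anywhere, wholly on the board.
- tin: Round aluminium tin, 76 mm across, 32 mm high, loose; origin at the centre of its underside. Leave alone.
- coil: Flat coil of solder wire, 55 mm across, 7 mm high, loose; origin at the centre of its underside. Leave alone.
- bottle: Amber bottle with a black cap, 42 mm across, 76 mm high, loose; origin at the centre of its underside. Leave alone.

How it is judged:
By the outcome, as a careful person would: the job done as asked, in the order asked, and still so for the second after the job is handed in, with the robot touching nothing.
It also fails if it takes over 64 s, if anything falls off the work surface, if the arm or the gripper's body presses on something with over 40 N, if the wrist force passes 120 N, or if a joint passes its speed limit or range.

## Working session

There is one attempt and no reset: what is moved stays moved. The work goes in short steps, Python scripts to look and compute and a tool call to move; the robot and the scene stay as the last step left them, time stands still between calls to the robot, and variables do not carry over. Pictures are saved under pics/ and viewed, and the job is handed in when it is done.

Besides the shell and the picture viewer there is one more tool, called by a JSON object that holds its "method" and its "body". step_arm: Moves the arm, as the interface text tells. Its arguments: {"type":"object","properties":{"commands":{"type":"array"},"fingers":{"type":"number"}},"required":["commands"]}

```bash
ls; mkdir -p pics; cat > h.py <<'E'
import numpy as np, cv2
from bench import robot
def snap(n,f):
    ci=robot.camera_info(n); p,d=robot.snapshot(n)
    np.savez('pics/'+f+'.npz',p=p,d=d,**{k:np.array(ci[k]) for k in ci})
    cv2.imwrite('pics/'+f+'.png',p[:,:,::-1]); return p,d,ci
def load(f): 
    z=np.load('pics/'+f+'.npz'); return z['p'],z['d'],{k:z[k] for k in ('fx','fy','cx','cy','k1','R','t')}
def ray(ci,u,v):
    K=np.array([[ci['fx'],0,ci['cx']],[0,ci['fy'],ci['cy']],[0,0,1]],float)
    q=cv2.undistortPoints(np.array([[[u,v]]],float),K,np.array([float(ci['k1']),0,0,0]))[0,0]
    return q
def atz(ci,u,v,z):
    R=np.array(ci['R']);t=np.array(ci['t']);q=ray(ci,u,v)
    c=-R.T@t; d=R.T@np.array([q[0],q[1],1]); return c+d*(z-c[2])/d[2]
def atd(ci,d,u,v):
    R=np.array(ci['R']);t=np.array(ci['t']);q=ray(ci,u,v);D=d[int(v),int(u)]
    return R.T@(np.array([q[0]*D,q[1]*D,D])-t)
def proj(ci,X):
    R=np.array(ci['R']);t=np.array(ci['t']);c=R@np.array(X)+t;s=c[:2]/c[2];s=s*(1+ci['k1']*(s@s))
    return s[0]*ci['fx']+ci['cx'],s[1]*ci['fy']+ci['cy']
def crop(f,x0,y0,x1,y1,s,out):
    p=load(f)[0][y0:y1,x0:x1,::-1]; cv2.imwrite('pics/'+out+'.png',cv2.resize(p,None,fx=s,fy=s,interpolation=cv2.INTER_CUBIC))
E
python3 -c "
from h import *
o=robot.get_obs();print(o)
for n in('scene','top','wrist'): p,d,ci=snap(n,n+'0');print(n,ci)
"
```

```text
pics
{'time': 0.0, 'joint_positions': array([-1.44609236e+00,  8.79307414e-02,  1.37222187e+00, -8.95125270e-06,
        1.68358398e+00, -1.03096373e-01]), 'qvel': array([ 3.94941939e-05, -8.20605503e-04, -1.53610202e-04,  2.79297488e-03,
        1.67356729e-03,  1.24075349e-03]), 'joint_torque': array([-1.95576117e-04, -3.40187716e+01, -3.02420533e+01,  7.17173656e-02,
        3.30512412e-02, -1.48171475e-04]), 'tool_pos': array([ 0.12413893, -0.53527453,  0.21233384]), 'ee_rot': array([-1.57058454,  0.00213346, -1.34299676]), 'wrist_force': array([-0.37308068,  0.08357822,  0.2478593 ]), 'wrist_torque': array([-0.06770895,  0.04401388,  0.07906969]), 'width': 0.09406125206382053}
scene {'fx': 390.45947827085445, 'fy': 390.45947827085445, 'cx': 318.41597481051446, 'cy': 194.53390197142085, 'k1': -0.011207932306633694, 'R': array([[-0.8071655 , -0.59014353,  0.01464485],
       [-0.44138554,  0.58685753, -0.6788056 ],
       [ 0.39199829, -0.55437249, -0.73417197]]), 't': array([0.41792678, 0.33587479, 0.74368564])}
top {'fx': 419.28499309251447, 'fy': 419.28499309251447, 'cx': 321.3230462917826, 'cy': 205.94211604858953, 'k1': -0.05238884917070859, 'R': array([[-0.02496553, -0.99965984,  0.00754488],
       [-0.99517701,  0.02413597, -0.09507983],
       [ 0.09486539, -0.00988221, -0.99544106]]), 't': array([-0.05241783,  0.57197735,  1.13152239])}
wrist {'fx': 297.7354301893625, 'fy': 297.7354301893625, 'cx': 314.60946376544814, 'cy': 199.78571944735822, 'k1': -0.04028425625701961, 'R': array([[ 0.22578165, -0.97417609, -0.00189472],
       [-0.93665605, -0.21761952,  0.27443978],
       [-0.26776501, -0.06018876, -0.96160242]]), 't': array([-0.54881487, -0.02980141,  0.39103098])}
```

View images.

View pics/top0.png

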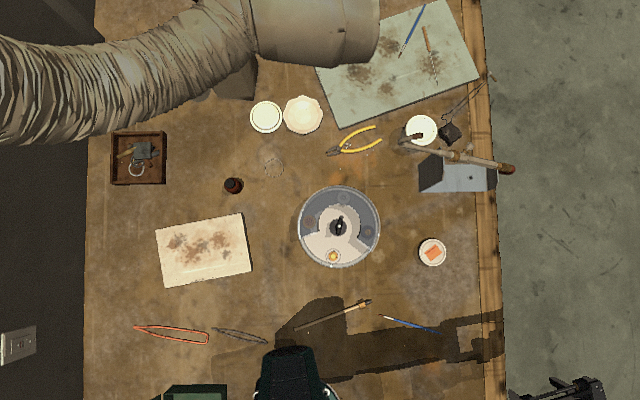

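View pics/scene0.png

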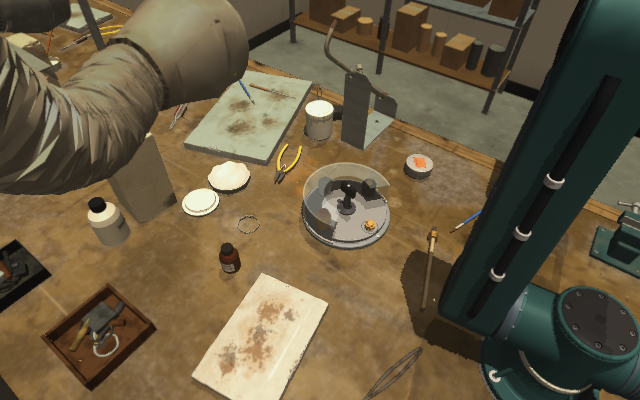

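View pics/wrist0.png

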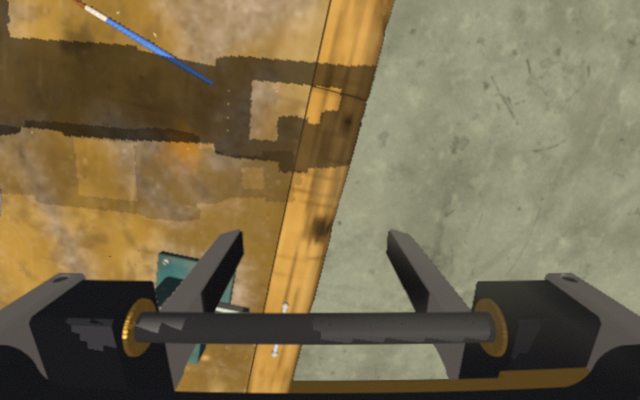

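```bash
python3 -c "
from h import *
crop('top0',285,175,395,280,7,'c1'); crop('scene0',280,140,410,260,6,'c2')
p,d,ci=load('top0')
for u,v in [(316,72),(343,128),(480,78),(443,2),(155,231),(242,213),(251,270),(163,287),(339,225),(298,225),(381,225),(338,267),(339,186),(332,255),(433,250)]:
  print(u,v,atd(ci,d,u,v).round(3),atz(ci,u,v,.023).round(3))
"
```

```text
316 72 [ 0.959 -0.061  0.022] [ 0.958 -0.061  0.023]
343 128 [ 0.792 -0.134  0.02 ] [ 0.791 -0.133  0.023]
480 78 [ 0.943 -0.547 -0.001] [ 0.933 -0.537  0.023]
443 2 [ 1.169 -0.442  0.025] [ 1.171 -0.443  0.023]
155 231 [0.512 0.397 0.022] [0.512 0.397 0.023]
242 213 [0.558 0.156 0.008] [0.557 0.154 0.023]
251 270 [0.4   0.13  0.025] [0.399 0.13  0.023]
163 287 [ 0.356  0.382 -0.001] [0.358 0.373 0.023]
339 225 [ 0.513 -0.11   0.103] [ 0.517 -0.114  0.023]
298 225 [ 0.517 -0.004  0.082] [ 0.52  -0.001  0.023]
381 225 [ 0.515 -0.234  0.001] [ 0.514 -0.23   0.023]
338 267 [ 0.401 -0.109  0.01 ] [ 0.402 -0.108  0.023]
339 186 [ 0.618 -0.114  0.08 ] [ 0.626 -0.117  0.023]
332 255 [ 0.435 -0.092  0.037] [ 0.435 -0.092  0.023]
433 250 [ 0.441 -0.371  0.028] [ 0.441 -0.372  0.023]
```

View pics/c1.png

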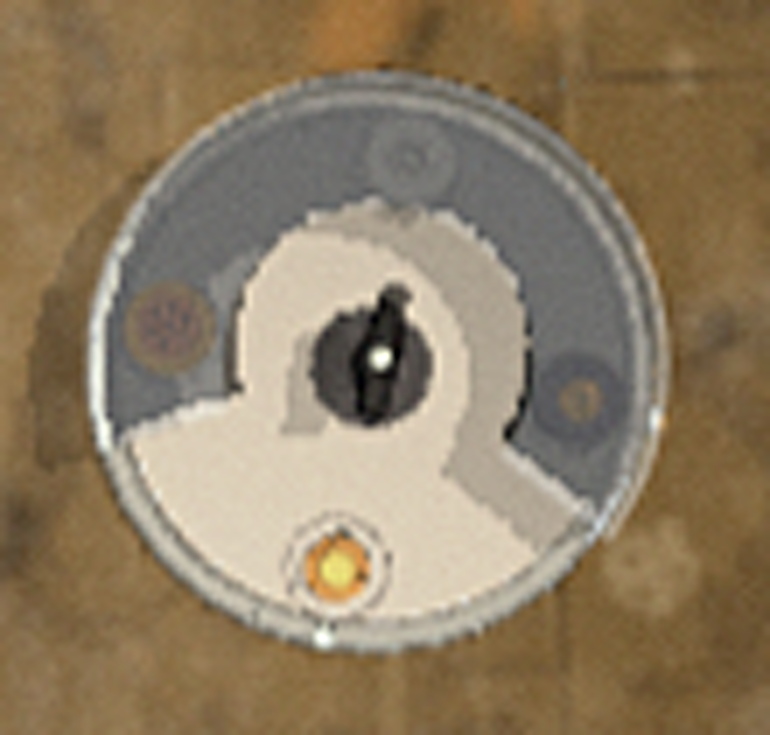

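View pics/c2.png

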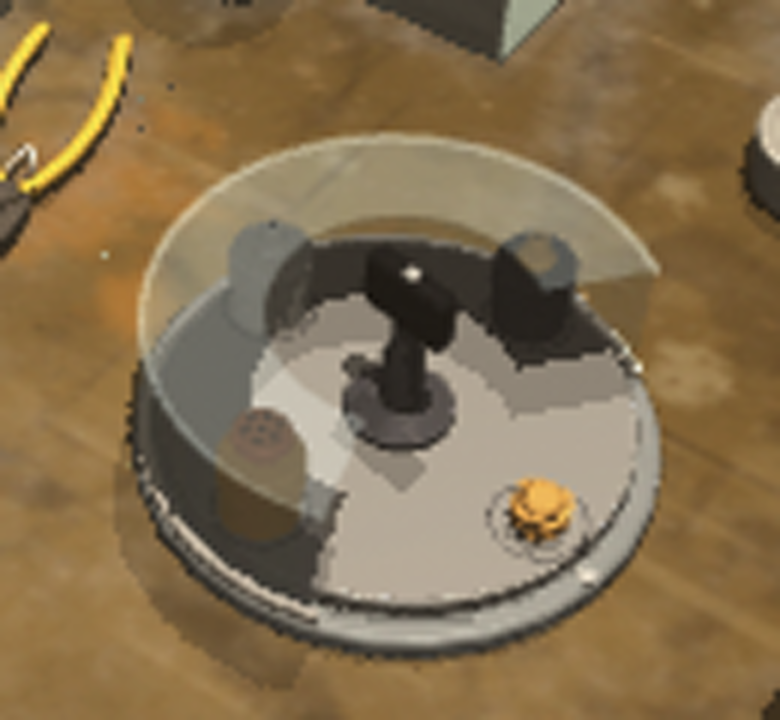

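```bash
python3 -c "
from h import *
p,d,ci=load('top0')
S=atz(ci,333.3,256.1,.038);B=atz(ci,343.6,197.4,.072);L=atz(ci,309.3,221.7,.072);R=atz(ci,367.9,232.1,.072)
print(S,B,L,R,(S+B)/2,(L+R)/2,np.linalg.norm(S-B),np.linalg.norm(L-R))
print(np.degrees(np.arctan2(*(B-S)[1::-1])),np.degrees(np.arctan2(*(L-R)[1::-1])))
# base circle fit by points on outer rim
p,d,ci=load('scene0')
f=lambda x,y:(280+x/6,140+y/6)
S=atz(ci,*f(542,500),.038);L=atz(ci,*f(262,432),.072);R=atz(ci,*f(537,247),.072);B=atz(ci,*f(270,232),.072);print(S,L,R,B,(S+B)/2,(L+R)/2)
print('knob',atz(ci,*f(402,278),.104))
p,d,ci=load('top0'); print('knobends',atz(ci,285+395/7,175+292/7,.104),atz(ci,285+368/7,175+415/7,.104))
"
```

```text
[ 0.43218463 -0.09541878  0.038     ] [ 0.58768378 -0.12593829  0.072     ] [ 0.52514233 -0.03316334  0.072     ] [ 0.49376954 -0.18751515  0.072     ] [ 0.5099342  -0.11067853  0.055     ] [ 0.50945593 -0.11033924  0.072     ] 0.16207228953265196 0.15750788503887803
-11.104182586253637 78.51084909448342
[ 0.42924756 -0.08824096  0.038     ] [ 0.52308579 -0.02622865  0.072     ] [ 0.48996145 -0.17780408  0.072     ] [ 0.58451087 -0.11764662  0.072     ] [ 0.50687921 -0.10294379  0.055     ] [ 0.50652362 -0.10201636  0.072     ]
knob [ 0.51006949 -0.10145409  0.104     ]
knobends [ 0.53409932 -0.11679437  0.104     ] [ 0.48917717 -0.10557123  0.104     ]
```

{"method": "step_arm", "body": {"commands": [{"xyz": [0.03,0.04,0.02],"twist": [0,0,-3]},{"xyz": [0.06,0.08,0.03],"twist": [0,0,-6]},{"xyz": [0.09,0.115,0.04],"twist": [0,0,-9]},{"xyz": [0.12,0.15,0.05],"twist": [0,0,-12]},{"xyz": [0.15,0.19,0.06],"twist": [0,0,-15]},{"xyz": [0.18,0.23,0.07],"twist": [0,0,-18]},{"xyz": [0.21,0.265,0.08],"twist": [0,0,-21]},{"xyz": [0.24,0.305,0.09],"twist": [0,0,-24.3]},{"xyz": [0.27,0.345,0.09],"twist": [0,0,-24.3]},{"xyz": [0.3,0.38,0.09],"twist": [0,0,-24.3]},{"xyz": [0.32,0.42,0.09],"twist": [0,0,-24.3]},{"xyz": [0.32,0.42,0.09],"twist": [0,0,-24.3]}], "fingers": 146}}

```text
time: 1.15
tool_pos: [0.4234, -0.1455, 0.3018]
ee_rot: [-1.571, -0.0, -1.767]
wrist_force: [1.5, -1.1, 0.4]
width: 0.0401
```

```bash
python3 -c "
from h import *
print(robot.get_obs()['tool_pos'])
p,d,ci=snap('wrist','w1');o=robot.get_obs();print(o['tool_pos'],o['joint_positions'],o['time']);ci2=robot.camera_info('wrist')
print(ci['t'],ci2['t'])
for X in [(0.51,-.11,.104),(.51,-.102,.104),(.432,-.095,.038)]: print(proj(ci2,X))
"
```

```text
[ 0.42336726 -0.14550267  0.3018344 ]
[ 0.42691094 -0.13891763  0.30188026] [-0.44618105 -0.14038637  1.41940814  0.00702063  1.86184194  1.31239648] 1.2
[-0.06049058  0.3725274   0.59769713] [-0.05608903  0.37483052  0.59777667]
(np.float64(278.8629469492014), np.float64(117.48090343157787))
(np.float64(272.36417495524506), np.float64(118.7695659329188))
(np.float64(285.73656343153203), np.float64(172.6407346245571))
```

View pics/w1.png

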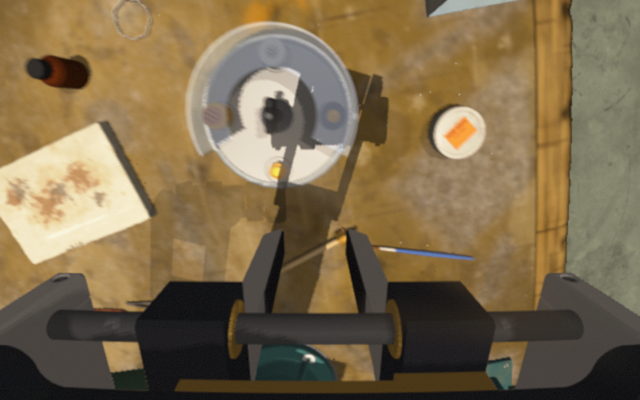

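{"method": "step_arm", "body": {"commands": [{"xyz": [-0.02,0.0,-0.03],"twist": [0,0,0]},{"xyz": [-0.03,0.0,-0.06],"twist": [0,0,0]},{"xyz": [-0.03,0.0,-0.08],"twist": [0,0,0]},{"xyz": [-0.03,0.0,-0.08],"twist": [0,0,0]},{"xyz": [-0.03,0.0,-0.08],"twist": [0,0,0]},{"xyz": [-0.03,0.0,-0.08],"twist": [0,0,0]},{"xyz": [-0.03,0.0,-0.08],"twist": [0,0,0]}]}}

```text
time: 1.78
tool_pos: [0.3936, -0.1482, 0.2238]
ee_rot: [-1.567, -0.001, -1.767]
wrist_force: [-0.8, -1.2, 0.1]
width: 0.0402
```

```bash
python3 -c "
from h import *
p,d,ci=snap('wrist','w2');o=robot.get_obs();print(o['tool_pos'],o['ee_rot'],o['joint_positions'],o['time']);ci2=robot.camera_info('wrist')
print(ci['t'],ci2['t'])
for X in [(0.51,-.11,.104),(.51,-.102,.104),(.432,-.095,.038)]: print(proj(ci2,X))
crop('w2',150,0,410,200,3,'c3')
"
```

```text
[ 0.39362645 -0.148131    0.22372317] [-1.56754312e+00 -1.01829999e-03 -1.76741946e+00] [-4.94903300e-01 -2.10068317e-01  1.63183325e+00 -1.74753263e-05
  1.71641891e+00  1.27251194e+00] 1.8333
[-0.0689571   0.36740971  0.5137065 ] [-0.06894404  0.36740607  0.51365098]
(np.float64(248.80769162232139), np.float64(84.20740865423176))
(np.float64(240.42844124536407), np.float64(86.05790544606882))
(np.float64(264.5504037236059), np.float64(159.90595084421074))
```

View pics/w2.png

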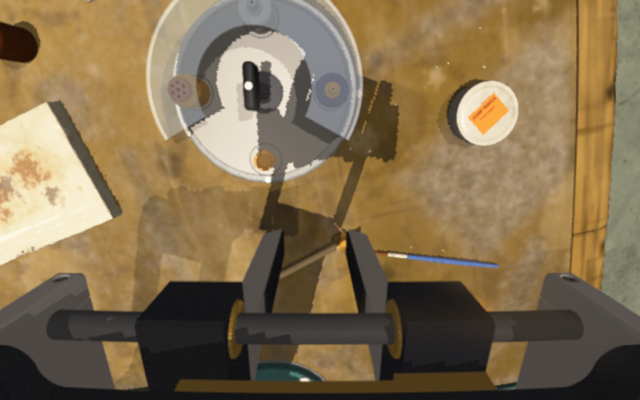

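View pics/c3.png

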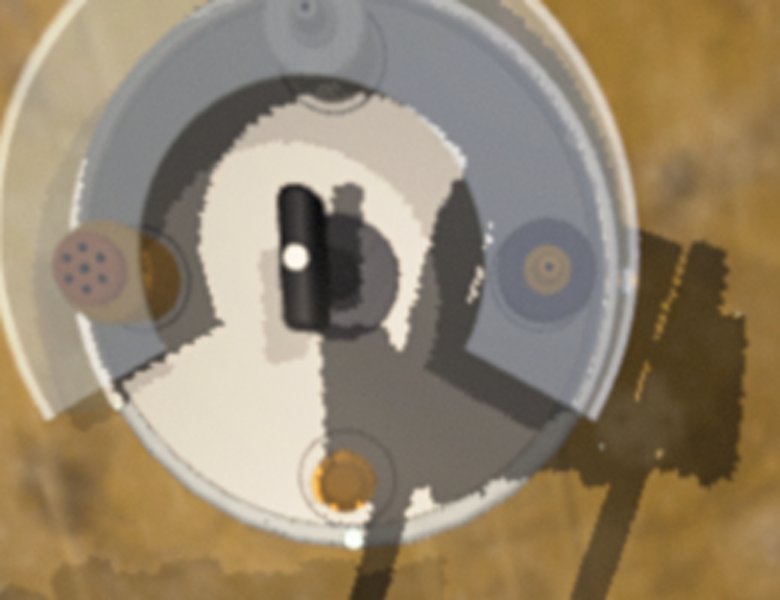

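```bash
python3 -c "
from h import *
p,d,ci=load('w2')
f=lambda x,y:(150+x/3,y/3)
K=atz(ci,*f(295,257),.104);S=atz(ci,*f(345,480),.038);L=atz(ci,*f(88,270),.072);R=atz(ci,*f(548,268),.072);B=atz(ci,*f(307,8),.072)
print(K,S,L,R,B,(S+B)/2,(L+R)/2)
print(np.linalg.norm((K-S)[:2]),np.degrees(np.arctan2(*(K-S)[1::-1])),np.degrees(np.arctan2(*(B-S)[1::-1])),np.degrees(np.arctan2(*(L-R)[1::-1])))
print([atd(ci,d,*f(295,257)).round(4),atd(ci,d,*f(345,480)).round(4)])
"
```

```text
[ 0.50887106 -0.10926883  0.104     ] [ 0.43178875 -0.09551656  0.038     ] [ 0.52373459 -0.03208858  0.072     ] [ 0.49256402 -0.18725311  0.072     ] [ 0.5864966  -0.12578885  0.072     ] [ 0.50914267 -0.1106527   0.055     ] [ 0.5081493  -0.10967085  0.072     ]
0.07829946813488495 -10.115721416484494 -11.071401697578413 78.64119671818295
[array([ 0.509 , -0.1091,  0.1029]), array([ 0.4317, -0.0953,  0.0371])]
```

{"method": "step_arm", "body": {"commands": [{"xyz": [0.03,0.01,-0.01],"twist": [0,0,0]},{"xyz": [0.06,0.02,-0.02],"twist": [0,0,0]},{"xyz": [0.09,0.03,-0.03],"twist": [0,0,0]},{"xyz": [0.1155,0.038,-0.04],"twist": [0,0,0]},{"xyz": [0.1155,0.038,-0.05],"twist": [0,0,0]},{"xyz": [0.1155,0.038,-0.07],"twist": [0,0,0]},{"xyz": [0.1155,0.038,-0.09],"twist": [0,0,0]},{"xyz": [0.1155,0.038,-0.09],"twist": [0,0,0]},{"xyz": [0.1155,0.038,-0.09],"twist": [0,0,0]},{"xyz": [0.1155,0.038,-0.09],"twist": [0,0,0]}]}}

```text
time: 2.67
tool_pos: [0.5088, -0.11, 0.1335]
ee_rot: [-1.568, -0.001, -1.768]
wrist_force: [0.2, -0.2, -0.2]
width: 0.0403
```

```bash
python3 -c "
from h import *
p,d,ci=snap('wrist','w3');o=robot.get_obs();print(o['tool_pos'],o['ee_rot'],o['time'])
crop('w3',200,120,440,300,3,'c4')
"
```

```text
[ 0.5090608  -0.11006741  0.13389623] [-1.56739069e+00 -5.67702657e-04 -1.76752988e+00] 2.7167
```

View pics/c4.png

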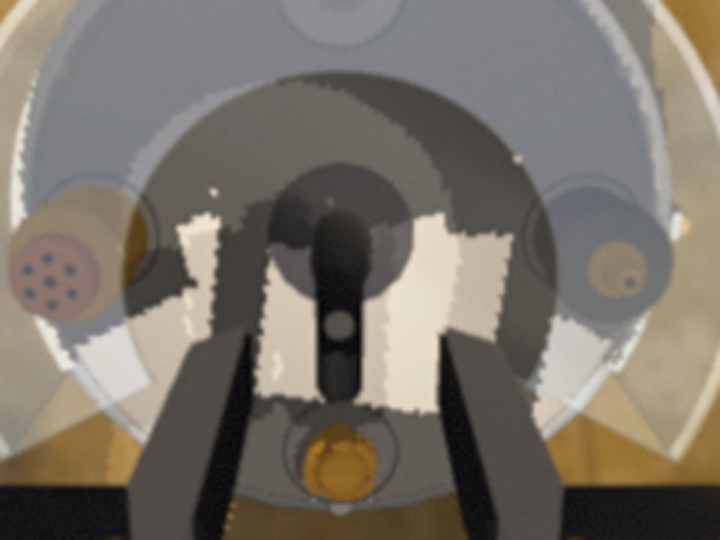

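{"method": "step_arm", "body": {"commands": [{"xyz": [0,0,-0.015],"twist": [0,0,0]},{"xyz": [0,0,-0.03],"twist": [0,0,0]},{"xyz": [0,0,-0.04],"twist": [0,0,0]},{"xyz": [0,0,-0.0475],"twist": [0,0,0]},{"xyz": [0,0,-0.0475],"twist": [0,0,0]},{"xyz": [0,0,-0.0475],"twist": [0,0,0]}]}}

```text
time: 3.22
tool_pos: [0.5083, -0.1096, 0.0847]
ee_rot: [-1.57, -0.0, -1.767]
wrist_force: [0.1, -0.1, 0.5]
width: 0.0402
```

{"method": "step_arm", "body": {"commands": [{"xyz": [0,0,0],"twist": [0,0,0]},{"xyz": [0,0,0],"twist": [0,0,0]},{"xyz": [0,0,0],"twist": [0,0,0]},{"xyz": [0,0,0],"twist": [0,0,0]},{"xyz": [0,0,0],"twist": [0,0,0]},{"xyz": [0,0,0],"twist": [0,0,0]},{"xyz": [0,0,0],"twist": [0,0,0]}], "fingers": 255}}

```text
time: 3.8
tool_pos: [0.5086, -0.1086, 0.0848]
ee_rot: [-1.57, 0.002, -1.767]
wrist_force: [1.5, 3.7, 2.6]
width: 0.0118
```

```bash
python3 -c "
from h import *
print(robot.get_obs())"
```

```text
{'time': 3.8, 'joint_positions': array([-0.32053074,  0.08247198,  1.63501364,  0.00177495,  1.4234131 ,
        1.44603616]), 'qvel': array([ 0.00200817,  0.00157256, -0.00072806, -0.00267663, -0.00177023,
       -0.00076533]), 'joint_torque': array([ -2.16342844, -31.09070063, -27.88385868,  -1.26513116,
        -0.24957706,  -0.06143328]), 'tool_pos': array([ 0.50863338, -0.10858408,  0.08476833]), 'ee_rot': array([-1.56988952e+00,  1.65591418e-03, -1.76682618e+00]), 'wrist_force': array([1.5171624 , 3.70726911, 2.56418093]), 'wrist_torque': array([ 0.77885121, -0.1359991 , -0.04990488]), 'width': 0.011788965091731211}
```

{"method": "step_arm", "body": {"commands": [{"xyz": [0,0,0],"twist": [0,0,5]},{"xyz": [0,0,0],"twist": [0,0,10]},{"xyz": [0,0,0],"twist": [0,0,15]},{"xyz": [0,0,0],"twist": [0,0,20]},{"xyz": [0,0,0],"twist": [0,0,25]},{"xyz": [0,0,0],"twist": [0,0,30]},{"xyz": [0,0,0],"twist": [0,0,35]},{"xyz": [0,0,0],"twist": [0,0,40]},{"xyz": [0,0,0],"twist": [0,0,45]}]}}

```text
time: 4.55
tool_pos: [0.509, -0.1102, 0.0848]
ee_rot: [-1.57, -0.003, -0.978]
wrist_force: [2.2, -0.4, 1.3]
width: 0.0118
```

{"method": "step_arm", "body": {"commands": [{"xyz": [0,0,0],"twist": [0,0,5]},{"xyz": [0,0,0],"twist": [0,0,10]},{"xyz": [0,0,0],"twist": [0,0,15]},{"xyz": [0,0,0],"twist": [0,0,20]},{"xyz": [0,0,0],"twist": [0,0,25]},{"xyz": [0,0,0],"twist": [0,0,30]},{"xyz": [0,0,0],"twist": [0,0,35]},{"xyz": [0,0,0],"twist": [0,0,40]},{"xyz": [0,0,0],"twist": [0,0,43]},{"xyz": [0,0,0],"twist": [0,0,45]},{"xyz": [0,0,0],"twist": [0,0,45]},{"xyz": [0,0,0],"twist": [0,0,45]}]}}

```text
time: 5.55
tool_pos: [0.5104, -0.1111, 0.0848]
ee_rot: [-1.573, -0.006, -0.197]
wrist_force: [6.5, -2.4, -2.0]
width: 0.0121
```

```bash
python3 -c "
from h import *
print(robot.get_obs());snap('wrist','w4');snap('top','t4');crop('t4',245,150,435,290,4,'c5')"
```

```text
{'time': 5.55, 'joint_positions': array([-3.21933219e-01,  8.36258385e-02,  1.63379074e+00, -1.55978436e-03,
        1.41811787e+00, -1.24979070e-01]), 'qvel': array([-0.00029788,  0.00083295,  0.00131153, -0.00079511,  0.00023597,
        0.00246642]), 'joint_torque': array([  0.50698137, -33.336339  , -26.5405494 ,   0.03893083,
         1.76996134,  -0.05200007]), 'tool_pos': array([ 0.51036774, -0.11111773,  0.08476456]), 'ee_rot': array([-1.57308253, -0.00581842, -0.19671495]), 'wrist_force': array([ 6.52065912, -2.36109955, -2.01429281]), 'wrist_torque': array([-0.21074475, -0.77639095,  0.00489123]), 'width': 0.012098323253133507}
```

View pics/w4.png

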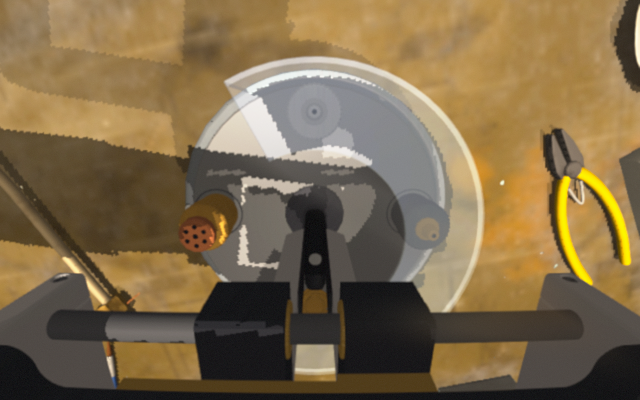

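{"method": "step_arm", "body": {"commands": [{"xyz": [0,0,0],"twist": [0,0,0]},{"xyz": [0,0,0],"twist": [0,0,0]},{"xyz": [0,0,0],"twist": [0,0,0]},{"xyz": [0,0,0],"twist": [0,0,0]},{"xyz": [0,0,0.02],"twist": [0,0,0]},{"xyz": [0,0,0.05],"twist": [0,0,0]},{"xyz": [0,0,0.08],"twist": [0,0,0]},{"xyz": [0,0,0.11],"twist": [0,0,0]},{"xyz": [0,0,0.12],"twist": [0,0,0]}], "fingers": 146}}

```text
time: 6.4
tool_pos: [0.5099, -0.1101, 0.2095]
ee_rot: [-1.572, -0.008, -0.196]
wrist_force: [0.1, -0.7, 1.0]
width: 0.0402
```

{"method": "step_arm", "body": {"commands": [{"xyz": [-0.01,0,0],"twist": [0,0,-7]},{"xyz": [-0.03,0,0],"twist": [0,0,-14]},{"xyz": [-0.05,0,0],"twist": [0,0,-21]},{"xyz": [-0.07,0,0],"twist": [0,0,-28]},{"xyz": [-0.09,0.0,0],"twist": [0,0,-35]},{"xyz": [-0.11,0.01,0],"twist": [0,0,-42]},{"xyz": [-0.13,0.01,0],"twist": [0,0,-49]},{"xyz": [-0.13,0.01,0],"twist": [0,0,-56]},{"xyz": [-0.13,0.01,0],"twist": [0,0,-63]},{"xyz": [-0.13,0.01,0],"twist": [0,0,-70]},{"xyz": [-0.13,0.01,0],"twist": [0,0,-77]},{"xyz": [-0.13,0.01,0],"twist": [0,0,-84]}], "fingers": 60}}

```text
time: 7.4
tool_pos: [0.3775, -0.0993, 0.2031]
ee_rot: [-1.573, 0.0, -1.668]
wrist_force: [-1.1, 0.7, -0.7]
width: 0.0722
```

{"method": "step_arm", "body": {"commands": [{"xyz": [0,0,0],"twist": [0,0,-6]},{"xyz": [0,0,0],"twist": [0,0,-6]},{"xyz": [0,0,0],"twist": [0,0,-6]},{"xyz": [0,0,0],"twist": [0,0,-6]}]}}

```text
time: 7.73
tool_pos: [0.3779, -0.0994, 0.2037]
ee_rot: [-1.572, 0.0, -1.765]
wrist_force: [0.4, 0.6, 0.3]
width: 0.0717
```

```bash
python3 -c "
from h import *
p,d,ci=snap('wrist','w5');o=robot.get_obs();print(o);print(ci['t'],robot.camera_info('wrist')['t'])
crop('w5',150,0,410,200,3,'c6')"
```

```text
{'time': 7.7833, 'joint_positions': array([-4.02337550e-01, -2.73924690e-01,  1.72125781e+00, -1.62658654e-04,
        1.69498192e+00,  1.36298364e+00]), 'qvel': array([-0.0002554 , -0.00036225, -0.00386704,  0.00057357, -0.00035231,
        0.00603156]), 'joint_torque': array([-1.47419603e-03, -1.87407035e+01, -3.03213108e+01,  2.94218387e-02,
       -6.63829478e-02, -1.22285506e-02]), 'tool_pos': array([ 0.37795278, -0.09938659,  0.20384164]), 'ee_rot': array([-1.57153648e+00, -8.90424563e-06, -1.76534128e+00]), 'wrist_force': array([-0.11332039, -0.12856717,  0.7293348 ]), 'wrist_torque': array([ 0.03028978, -0.01975816, -0.05937704]), 'width': 0.07173582023607648}
[-0.02491426  0.34744274  0.48898664] [-0.02475669  0.34757347  0.48908019]
```

View pics/c6.png

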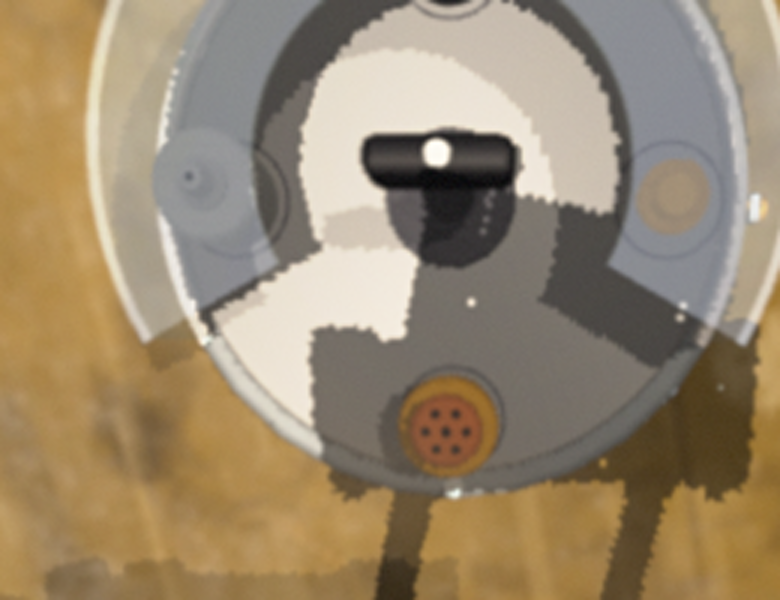

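```bash
python3 -c "
from h import *
p,d,ci=load('w5');ci['t']=np.array([-0.0249,.3475,.489])
f=lambda x,y:(150+x/3,y/3)
K=atz(ci,*f(437,152),.104);S=atz(ci,*f(446.5,432),.072);C=atz(ci,*f(450,425),.058);Lh=atz(ci,*f(189,177),.072);Rs=atz(ci,*f(674,196),.038)
print(K,S,C,Lh,Rs,(Lh+Rs)/2,np.degrees(np.arctan2(*(Lh-Rs)[1::-1])),np.degrees(np.arctan2(*(K-S)[1::-1])))
e1=atz(ci,*f(363,150),.104);e2=atz(ci,*f(516,150),.104);print(np.degrees(np.arctan2(*(e1-e2)[1::-1])))
"
```

```text
[ 0.5090733  -0.10936611  0.104     ] [ 0.43037592 -0.09384512  0.072     ] [ 0.43135924 -0.09457115  0.058     ] [ 0.52396627 -0.03085247  0.072     ] [ 0.49249514 -0.18644324  0.038     ] [ 0.50823071 -0.10864785  0.055     ] 78.56514189425063 -11.15689504878172
78.74242951478692
```

{"method": "step_arm", "body": {"commands": [{"xyz": [0.025,0.003,-0.03],"twist": [0,0,0]},{"xyz": [0.053,0.005,-0.06],"twist": [0,0,0]},{"xyz": [0.053,0.005,-0.09],"twist": [0,0,0]},{"xyz": [0.053,0.005,-0.1],"twist": [0,0,0]},{"xyz": [0.053,0.005,-0.1],"twist": [0,0,0]},{"xyz": [0.053,0.005,-0.1],"twist": [0,0,0]},{"xyz": [0.053,0.005,-0.1],"twist": [0,0,0]}], "fingers": 95}}

```text
time: 8.37
tool_pos: [0.4321, -0.095, 0.1065]
ee_rot: [-1.567, -0.001, -1.767]
wrist_force: [0.1, -0.4, -0.4]
width: 0.059
```

```bash
python3 -c "
from h import *
p,d,ci=snap('wrist','w6');o=robot.get_obs();print(o['tool_pos'],o['ee_rot'],o['width'])
crop('w6',180,100,440,300,3,'c7')
print(proj(ci,(.431,-.0942,.072)),atz(ci,180+346/3,100+303/3,.072))"
```

```text
[ 0.43227732 -0.0950585   0.10676041] [-1.56631156e+00 -8.34757446e-04 -1.76721717e+00] 0.059012105816388785
(np.float64(313.37137640437055), np.float64(227.67411462589578)) [ 0.45356626 -0.08551174  0.072     ]
```

View pics/c7.png

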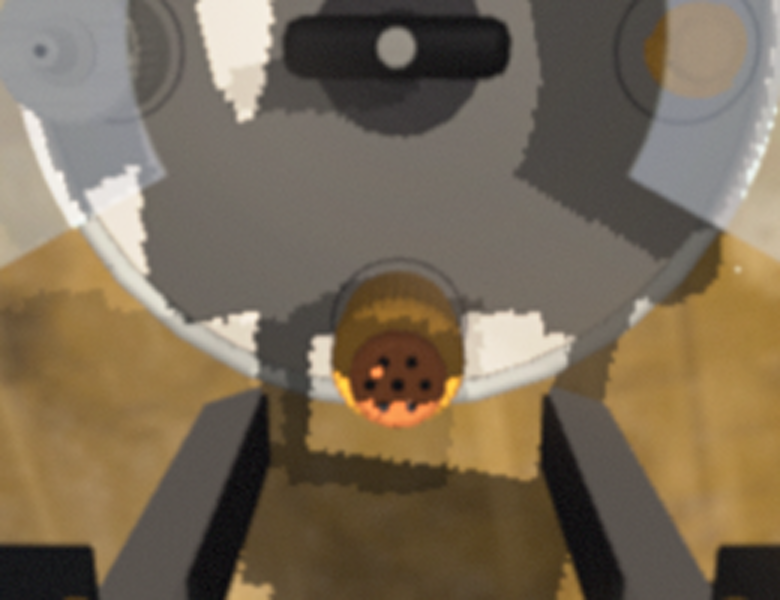

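{"method": "step_arm", "body": {"commands": [{"xyz": [-0.001,0.001,-0.015],"twist": [0,0,0]},{"xyz": [-0.001,0.001,-0.03],"twist": [0,0,0]},{"xyz": [-0.001,0.001,-0.045],"twist": [0,0,0]},{"xyz": [-0.001,0.001,-0.058],"twist": [0,0,0]},{"xyz": [-0.001,0.001,-0.067],"twist": [0,0,0]},{"xyz": [-0.001,0.001,-0.067],"twist": [0,0,0]},{"xyz": [-0.001,0.001,-0.067],"twist": [0,0,0]},{"xyz": [-0.001,0.001,-0.067],"twist": [0,0,0]}]}}

```text
time: 9.08
tool_pos: [0.4312, -0.0939, 0.0388]
ee_rot: [-1.568, -0.001, -1.767]
wrist_force: [0.9, -0.0, 0.5]
width: 0.059
```

```bash
python3 -c "
from h import *
p,d,ci=snap('wrist','w7');o=robot.get_obs();print(o['tool_pos'],o['ee_rot'],o['wrist_force'],o['joint_positions'])
crop('w7',180,130,440,330,3,'c8')"
```

```text
[ 0.43120472 -0.09388674  0.03877136] [-1.56794021e+00 -5.23359202e-04 -1.76716872e+00] [ 0.61838133 -0.00874298  0.28038581] [-3.42915938e-01 -5.22784369e-02  1.86950684e+00 -1.03912021e-04
  1.32146232e+00  1.42427753e+00]
```

View pics/c8.png

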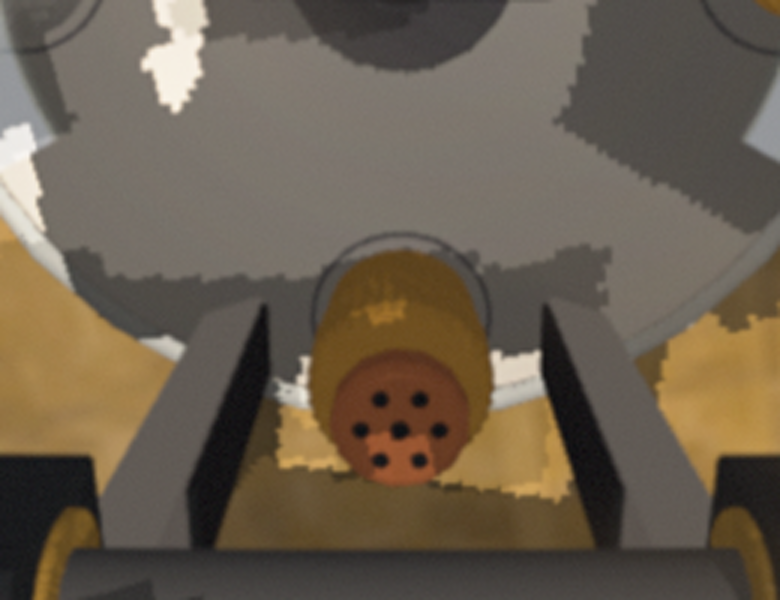

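{"method": "step_arm", "body": {"commands": [{"xyz": [0,0,0],"twist": [0,0,0]},{"xyz": [0,0,0],"twist": [0,0,0]},{"xyz": [0,0,0],"twist": [0,0,0]},{"xyz": [0,0,0],"twist": [0,0,0]},{"xyz": [0,0,0],"twist": [0,0,0]},{"xyz": [0,0,0],"twist": [0,0,0]}], "fingers": 255}}

```text
time: 9.63
tool_pos: [0.4303, -0.0935, 0.0375]
ee_rot: [-1.57, -0.0, -1.767]
wrist_force: [0.1, 0.7, 1.7]
width: 0.0354
```

```bash
python3 -c "
from h import *
o=robot.get_obs();print(o['tool_pos'],o['ee_rot'],o['wrist_force'],o['wrist_torque'],o['width'])"
```

```text
[ 0.43031852 -0.0934633   0.03751081] [-1.57041411e+00 -4.71272160e-05 -1.76713232e+00] [0.12933956 0.69734179 1.70368904] [ 0.08817362  0.03978735 -0.01341213] 0.03535990403301255
```

{"method": "step_arm", "body": {"commands": [{"xyz": [0,0,0.0003],"twist": [0,0,6]},{"xyz": [0,0,0.0006],"twist": [0,0,12]},{"xyz": [0,0,0.0008],"twist": [0,0,18]},{"xyz": [0,0,0.0011],"twist": [0,0,24]},{"xyz": [0,0,0.0014],"twist": [0,0,30]},{"xyz": [0,0,0.0017],"twist": [0,0,36]}]}}

```text
time: 10.13
tool_pos: [0.4299, -0.0934, 0.0386]
ee_rot: [-1.571, 0.0, -1.134]
wrist_force: [0.0, 0.8, -0.6]
width: 0.0359
```

```bash
python3 -c "
from h import *
p,d,ci=snap('wrist','w8');o=robot.get_obs();print(o['tool_pos'],o['ee_rot'],o['wrist_force'],o['wrist_torque'],o['width'])
crop('w8',120,0,520,300,2,'c9')"
```

```text
[ 0.42990705 -0.09342149  0.03869946] [-1.57137305e+00  2.46310836e-04 -1.13039114e+00] [-0.58759395 -0.17707072 -0.60545771] [ 0.01440799 -0.00860489 -0.00338996] 0.03481380018610809
```

View pics/c9.png

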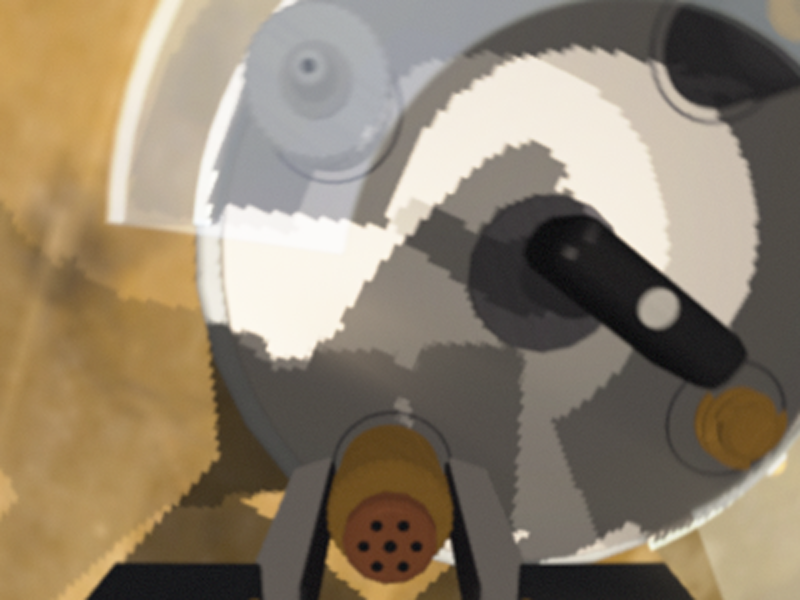

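{"method": "step_arm", "body": {"commands": [{"xyz": [0,0,0.0003],"twist": [0,0,6]},{"xyz": [0,0,0.0006],"twist": [0,0,12]},{"xyz": [0,0,0.0008],"twist": [0,0,18]},{"xyz": [0,0,0.0011],"twist": [0,0,24]},{"xyz": [0,0,0.0014],"twist": [0,0,30]},{"xyz": [0,0,0.0017],"twist": [0,0,36]},{"xyz": [0,0,0.0019],"twist": [0,0,42]},{"xyz": [0,0,0.0022],"twist": [0,0,48]},{"xyz": [0,0,0.0025],"twist": [0,0,54]},{"xyz": [0,0,0.0028],"twist": [0,0,60]},{"xyz": [0,0,0.003],"twist": [0,0,66]},{"xyz": [0,0,0.0033],"twist": [0,0,72]}]}}

```text
time: 11.18
tool_pos: [0.4306, -0.0947, 0.0424]
ee_rot: [-1.574, -0.001, 0.121]
wrist_force: [1.4, -3.4, -1.4]
width: 0.0352
```

{"method": "step_arm", "body": {"commands": [{"xyz": [0,0,0.0003],"twist": [0,0,6]},{"xyz": [0,0,0.0006],"twist": [0,0,12]},{"xyz": [0,0,0.0008],"twist": [0,0,18]},{"xyz": [0,0,0.0011],"twist": [0,0,24]},{"xyz": [0,0,0.0014],"twist": [0,0,30]},{"xyz": [0,0,0.0017],"twist": [0,0,36]},{"xyz": [0,0,0.0019],"twist": [0,0,42]},{"xyz": [0,0,0.0022],"twist": [0,0,48]},{"xyz": [0,0,0.0025],"twist": [0,0,54]},{"xyz": [0,0,0.0028],"twist": [0,0,60]},{"xyz": [0,0,0.003],"twist": [0,0,66]}]}}

```text
time: 12.1
tool_pos: [0.4329, -0.0945, 0.0461]
ee_rot: [-1.578, 0.0, 1.272]
wrist_force: [5.3, -1.7, -2.3]
width: 0.0357
```

```bash
python3 -c "
from h import *
p,d,ci=snap('wrist','w9');o=robot.get_obs();print(o['tool_pos'],o['ee_rot'],o['wrist_force'],o['wrist_torque'],o['width'],o['joint_positions'])
crop('w9',120,0,520,300,2,'c10')"
```

```text
[ 0.43279104 -0.09430217  0.04614802] [-1.57739978e+00 -2.54459253e-04  1.27623175e+00] [ 4.64041028 -0.04428429 -1.18793594] [-0.0834936  -1.06859172 -0.0642831 ] 0.03575794747587713 [-3.43119148e-01 -5.93397245e-02  1.86022839e+00  5.91132448e-04
  1.33412071e+00 -1.61948677e+00]
```

View pics/c10.png

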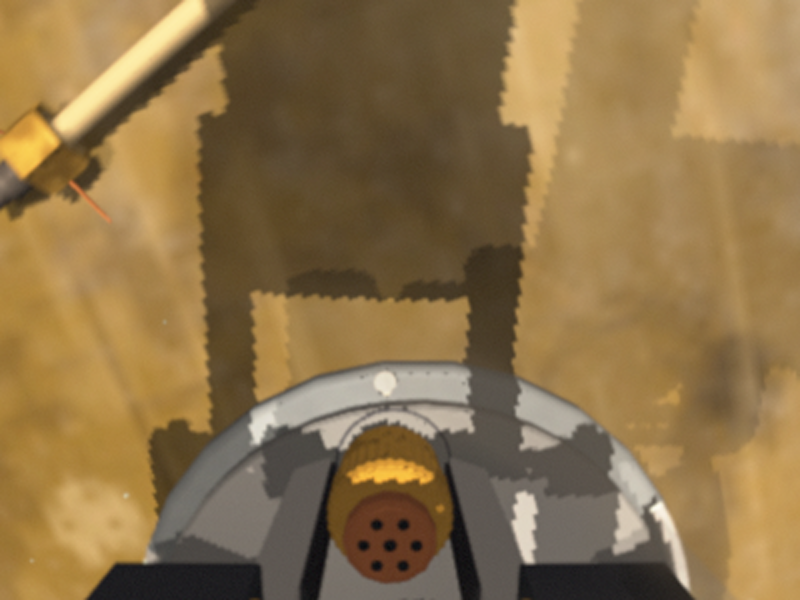

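{"method": "step_arm", "body": {"commands": [{"xyz": [0.0015,0,0.003],"twist": [0,0,0]},{"xyz": [0.0015,0,0.006],"twist": [0,0,0]},{"xyz": [0.0015,0,0.009],"twist": [0,0,0]},{"xyz": [0.0015,0,0.012],"twist": [0,0,0]},{"xyz": [0.0015,0,0.016],"twist": [0,0,0]},{"xyz": [0.0015,0,0.02],"twist": [0,0,0]},{"xyz": [0.0015,0,0.025],"twist": [0,0,0]},{"xyz": [0.0015,0,0.04],"twist": [0,0,0]},{"xyz": [0.0015,0,0.07],"twist": [0,0,0]},{"xyz": [0.0015,0,0.1],"twist": [0,0,0]},{"xyz": [0.0015,0,0.1],"twist": [0,0,0]}]}}

```text
time: 13.07
tool_pos: [0.4351, -0.0947, 0.1523]
ee_rot: [-1.583, 0.0, 1.27]
wrist_force: [0.4, 0.0, -0.3]
width: 0.0356
```

```bash
python3 -c "
from h import *
p,d,ci=snap('wrist','w10');snap('scene','s10');o=robot.get_obs();print(o['tool_pos'],o['ee_rot'],o['wrist_force'],o['wrist_torque'],o['width'])
crop('s10',250,80,410,260,4,'c11')
p,d,ci=load('top0')
for u,v in [(200,250),(180,240),(230,235)]: print(atd(ci,d,u,v))"
```

```text
[ 0.43252354 -0.0937759   0.14692168] [-1.57440339e+00  8.67530518e-05  1.26962500e+00] [-0.41487193 -0.3531551  -1.25464976] [ 0.0514855  -0.15926603 -0.0153406 ] 0.03501443609902634
[0.45714461 0.27125251 0.02094579]
[0.48588532 0.32648865 0.02257237]
[0.49653114 0.18750826 0.02267057]
```

View pics/s10.png

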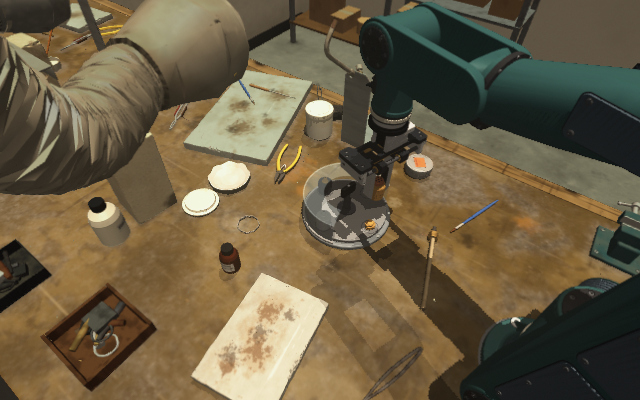

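View pics/w10.png

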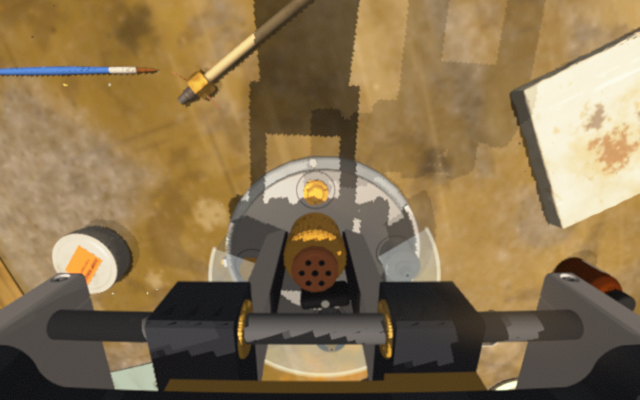

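{"method": "step_arm", "body": {"commands": [{"xyz": [0.001,0.02,0],"twist": [0,0,0]},{"xyz": [0.003,0.05,0],"twist": [0,0,0]},{"xyz": [0.005,0.08,0],"twist": [0,0,0]},{"xyz": [0.006,0.115,0],"twist": [0,0,0]},{"xyz": [0.007,0.15,0],"twist": [0,0,0]},{"xyz": [0.009,0.185,0],"twist": [0,0,0]},{"xyz": [0.011,0.22,0],"twist": [0,0,0]},{"xyz": [0.013,0.255,0],"twist": [0,0,0]},{"xyz": [0.014,0.285,0],"twist": [0,0,0]},{"xyz": [0.016,0.31,0],"twist": [0,0,0]},{"xyz": [0.017,0.33,0],"twist": [0,0,0]},{"xyz": [0.0175,0.344,0],"twist": [0,0,0]}]}}

```text
time: 14.17
tool_pos: [0.4476, 0.2521, 0.1428]
ee_rot: [-1.567, 0.002, 1.272]
wrist_force: [0.5, 0.1, -0.4]
width: 0.0352
```

{"method": "step_arm", "body": {"commands": [{"xyz": [0,0,-0.01],"twist": [0,0,0]},{"xyz": [0,0,-0.03],"twist": [0,0,0]},{"xyz": [0,0,-0.05],"twist": [0,0,0]},{"xyz": [0,0,-0.07],"twist": [0,0,0]},{"xyz": [0,0,-0.085],"twist": [0,0,0]},{"xyz": [0,0,-0.09],"twist": [0,0,0]},{"xyz": [0,0,-0.09],"twist": [0,0,0]},{"xyz": [0,0,-0.09],"twist": [0,0,0]}]}}

```text
time: 14.83
tool_pos: [0.4488, 0.2498, 0.0547]
ee_rot: [-1.57, 0.001, 1.269]
wrist_force: [-0.3, -0.6, -1.0]
width: 0.0355
```

```bash
python3 -c "
from h import *
p,d,ci=snap('wrist','w11');snap('scene','s11');o=robot.get_obs();print(o['tool_pos'],o['ee_rot'],o['wrist_force'],o['wrist_torque'],o['width'])
crop('s11',190,200,350,320,5,'c12')"
```

```text
[0.44988561 0.25050458 0.05625212] [-1.57227285e+00 -1.19395082e-03  1.26937693e+00] [ 1.01593904 -0.7531031  -0.21342291] [ 0.04040038 -0.13026211  0.01374284] 0.03517801337602713
```

View pics/c12.png

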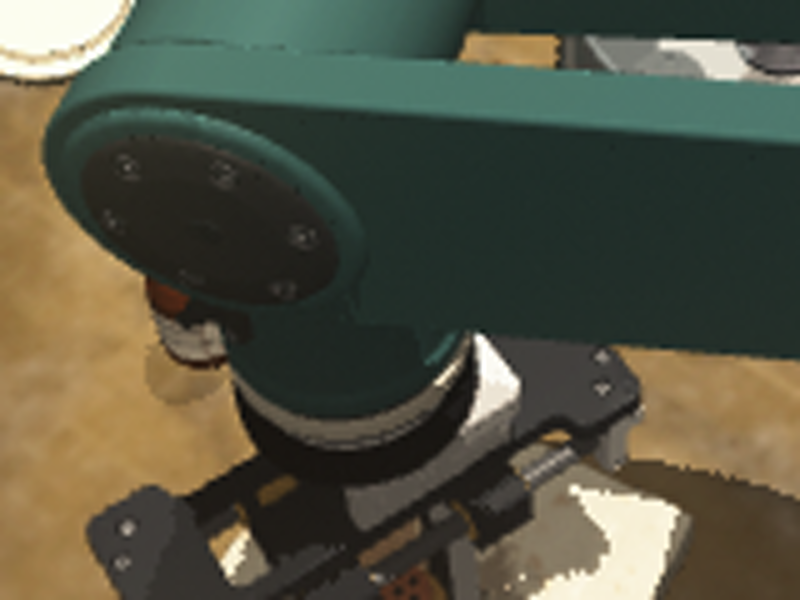

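View pics/w11.png

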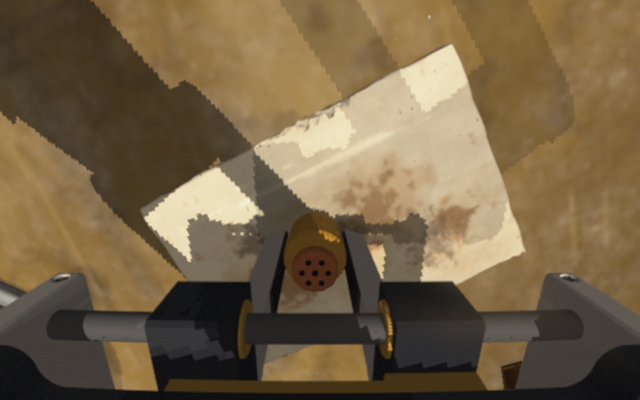

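{"method": "step_arm", "body": {"commands": [{"xyz": [0,0,-0.005],"twist": [0,0,0]},{"xyz": [0,0,-0.01],"twist": [0,0,0]},{"xyz": [0,0,-0.0135],"twist": [0,0,0]},{"xyz": [0,0,-0.0135],"twist": [0,0,0]},{"xyz": [0,0,-0.0135],"twist": [0,0,0]},{"xyz": [0,0,-0.0135],"twist": [0,0,0]}]}}

```text
time: 15.43
tool_pos: [0.4492, 0.2506, 0.0418]
ee_rot: [-1.571, -0.0, 1.27]
wrist_force: [-0.0, 0.1, -1.5]
width: 0.0353
```

{"method": "step_arm", "body": {"commands": [{"xyz": [0,0,-0.001],"twist": [0,0,0]},{"xyz": [0,0,-0.001],"twist": [0,0,0]},{"xyz": [0,0,-0.001],"twist": [0,0,0]}]}}

```text
time: 15.68
tool_pos: [0.4492, 0.2506, 0.0408]
ee_rot: [-1.571, -0.0, 1.27]
wrist_force: [-0.2, 0.2, -0.7]
width: 0.0356
```

{"method": "step_arm", "body": {"commands": [{"xyz": [0,0,-0.001],"twist": [0,0,0]},{"xyz": [0,0,-0.001],"twist": [0,0,0]},{"xyz": [0,0,-0.001],"twist": [0,0,0]}]}}

```text
time: 15.93
tool_pos: [0.4491, 0.2505, 0.0397]
ee_rot: [-1.571, 0.0, 1.27]
wrist_force: [0.0, 0.3, -0.3]
width: 0.035
```

{"method": "step_arm", "body": {"commands": [{"xyz": [0,0,-0.0005],"twist": [0,0,0]},{"xyz": [0,0,-0.001],"twist": [0,0,0]},{"xyz": [0,0,-0.001],"twist": [0,0,0]}]}}

```text
time: 16.18
tool_pos: [0.4493, 0.2506, 0.0391]
ee_rot: [-1.571, -0.0, 1.27]
wrist_force: [0.0, -0.9, 1.0]
width: 0.0352
```

{"method": "step_arm", "body": {"commands": [{"xyz": [0,0,-0.0005],"twist": [0,0,0]},{"xyz": [0,0,-0.001],"twist": [0,0,0]},{"xyz": [0,0,-0.001],"twist": [0,0,0]}]}}

```text
time: 16.43
tool_pos: [0.4493, 0.2506, 0.039]
ee_rot: [-1.571, -0.0, 1.27]
wrist_force: [-2.9, -1.3, 6.3]
width: 0.0355
```

Contact (6 N up). Release gently and retreat upward.

{"method": "step_arm", "body": {"commands": [{"xyz": [0,0,0.0008],"twist": [0,0,0]},{"xyz": [0,0,0.0008],"twist": [0,0,0]}]}}

```text
time: 16.6
tool_pos: [0.4494, 0.2506, 0.039]
ee_rot: [-1.571, -0.001, 1.27]
wrist_force: [-1.0, -0.1, 3.8]
width: 0.0354
```

{"method": "step_arm", "body": {"commands": [{"xyz": [0,0,0],"twist": [0,0,0]},{"xyz": [0,0,0],"twist": [0,0,0]},{"xyz": [0,0,0],"twist": [0,0,0]},{"xyz": [0,0,0],"twist": [0,0,0]},{"xyz": [0,0,0],"twist": [0,0,0]}], "fingers": 95}}

```text
time: 17.02
tool_pos: [0.449, 0.2505, 0.0383]
ee_rot: [-1.57, 0.0, 1.27]
wrist_force: [-0.7, -0.3, 0.6]
width: 0.0588
```

```bash
python3 -c "
from h import *
p,d,ci=snap('wrist','w12');o=robot.get_obs();print(o['tool_pos'],o['wrist_force'],o['width'])
crop('w12',180,130,440,330,3,'c13')"
```

```text
[0.44908684 0.25052571 0.03836235] [ 0.12185069  0.04861369 -0.00327579] 0.05915492368344762
```

View pics/c13.png

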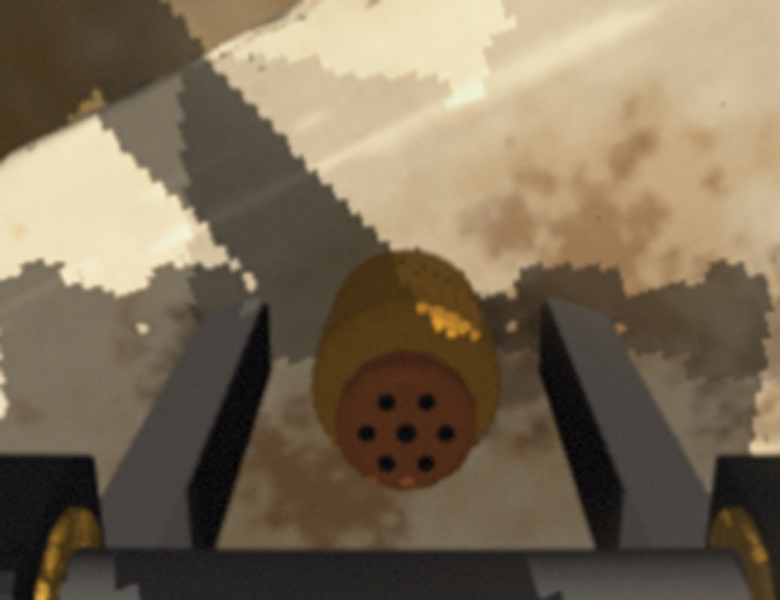

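Head stands upright, fingers clear. Lift and move away.

{"method": "step_arm", "body": {"commands": [{"xyz": [0,0,0.01],"twist": [0,0,0]},{"xyz": [0,0,0.03],"twist": [0,0,0]},{"xyz": [0,0,0.06],"twist": [0,0,0]},{"xyz": [0,0,0.09],"twist": [0,0,0]},{"xyz": [0,0,0.12],"twist": [0,0,0]},{"xyz": [0,0,0.15],"twist": [0,0,0]},{"xyz": [0,0,0.18],"twist": [0,0,0]},{"xyz": [-0.02,0.0,0.2],"twist": [0,0,0]},{"xyz": [-0.05,0.0,0.2],"twist": [0,0,0]},{"xyz": [-0.08,0,0.2],"twist": [0,0,0]},{"xyz": [-0.1,0,0.2],"twist": [0,0,0]},{"xyz": [-0.1,0,0.2],"twist": [0,0,0]}]}}

```text
time: 18.07
tool_pos: [0.3466, 0.2507, 0.2404]
ee_rot: [-1.572, -0.002, 1.272]
wrist_force: [0.2, -0.1, -0.3]
width: 0.0593
```

```bash
python3 -c "
from h import *
snap('scene','s13');snap('top','t13')"
```

```text
(no output)
```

View pics/s13.png

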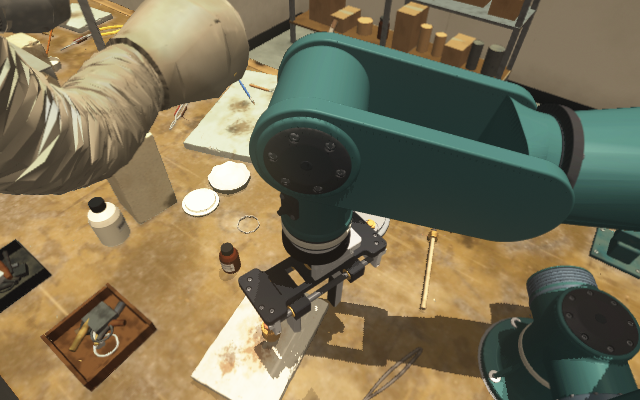

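View pics/t13.png

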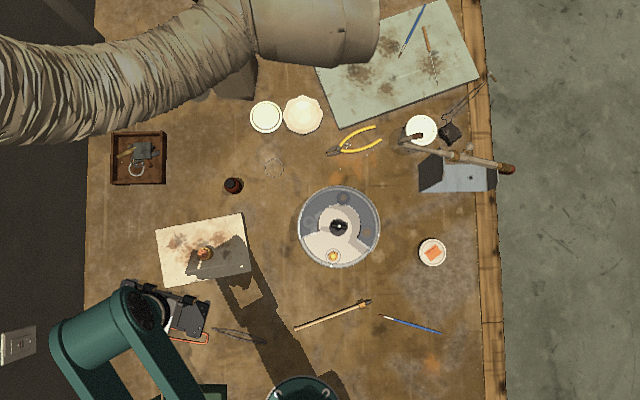

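```bash
python3 -c "
from h import *
crop('t13',285,175,395,280,5,'c14');crop('t13',150,205,260,295,5,'c15')
a=cv2.imread('pics/c14.png');b=cv2.imread('pics/c15.png');b=cv2.resize(b,(350,int(350*b.shape[0]/b.shape[1])));a=cv2.resize(a,(440,420))
im=np.zeros((430,800,3),np.uint8);im[:420,:440]=a;im[:b.shape[0],445:795]=b;cv2.imwrite('pics/c16.png',im)
p,d,ci=load('t13');p0,d0,c0=load('top0')
S=atz(ci,333.3,256.1,.038);print(S)
for u,v in [(205,253)]: print(atd(ci,d,u,v))
df=np.abs(p.astype(int)-p0).sum(2)
for n,(x0,y0,x1,y1) in dict(tin=(412,232,452,272),coil=(255,145,290,180),bottle=(220,172,248,198)).items(): print(n,(df[y0:y1,x0:x1]>60).sum())"
```

```text
[ 0.43218463 -0.09541878  0.038     ]
[0.44917372 0.24244215 0.07643739]
tin 0
coil 0
bottle 0
```

View pics/c16.png

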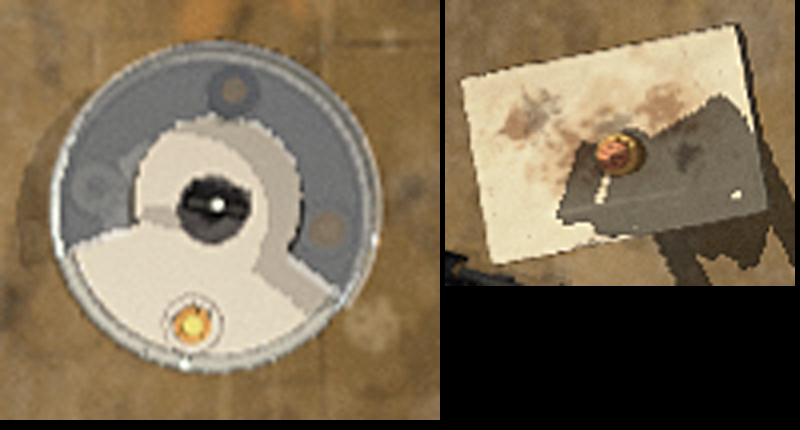

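```bash
python3 -c "
from h import *
print(robot.close_job())"
```

```text
the job is handed in; nothing more can be done
None
```

The rosebud head is off the stand and standing upright near the middle of the soldering board, and the job was handed in after about 18 s of the 64 s allowed.

I turned the knob 90° counter-clockwise, which brought the rosebud head from the left stud to the gap, at the quarter-turn stop with almost no holding torque left on the knob. I then unscrewed the head about 174°, lifted it off and set it down with about 6 N of contact.

Last checks, all on pictures and readings taken before handing in:
- **Head:** it stands upright on the cream, scorched board, whose size matches the 167 × 247 mm given. A larger grey-green board further back did not match. The measured head top was 76 mm against 73 mm expected; I did not look into that difference.
- **Stand:** the gap now holds an empty stud, at the same picture position as the stud there at the start. The steel and dark heads are still on their studs.
- **Loose things:** the tin, coil and bottle show no change from the first top picture.
- **Cameras:** the scene camera placed the stand about 8 mm off from the top and wrist cameras, so I went by those two.

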